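# Lower the tube lift: pawl up, wheel back, pawl in again

## Robot

A 6-joint arm with a two-finger parallel gripper is mounted at the origin on the work surface. World frame = base frame: x ahead of the robot, y to its left, z up, the work surface at z = 0. Lengths are in m, angles in rad, forces in N, time in s.
With the tool pointing down it reaches from about 0.375 to 0.925 m from the base axis. Payload 5.7 kg.
Tool frame: the origin (TCP) lies at the very end of the fingers, on their centre line; the grasp point (between the pads) lies 19 mm behind it (env.hold_point_z is the distance from the TCP to the grasp point, in m); z points along the fingers, y is the direction in which the jaws open and shut (so a half turn about z gives the same grasp; the last joint's range is limited). The gripper opens to 85 mm and grips with 20 to 120 N. Pads are 22 mm wide; open, the fingers measure 114 mm over their backs; the gripper's body (76 mm by 85 mm) begins 54 mm behind the grasp point. The pads swing forward as they close: fully open they stand 13 mm farther back than shut.
Start: joints at [1.101, 0.359, 1.51, -0, 1.272, -0.115], TCP at [0.208, 0.563, 0.231] pointing down, gripper open.
Joint ranges: [-2.97, 2.97], [-1.01, 2.36], [0.21, 2.38], [-0.96, 4.11], [0.2, 2.71], [-2.98, 2.98]. Speed limits (rad/s): [2.39, 2.39, 3.14, 3.14, 3.14, 3.14].

## Interface

Orientations are given as a 3x3 rotation matrix whose columns are the frame's x, y, z axes.
In Python, from cell import get_obs, eyes, env, look_for, regions_of, place_of gives the robot as it stands.
- The arm moves only by the tool play_rows, never from a script. Its argument "plan" is text: rows parted by semicolons, each of 7 numbers parted by spaces: the opening, from 0 (shut) to 1 (fully open), then the shift along the tool's x, y, z in cm, then the turn, a rotation vector about the tool's x, y, z in rad. A call has 1 to 8 rows; each row is the pose to reach, as a shift and turn from the pose measured when the call began, along the tool's axes at that moment; what a row does not reach only later rows make up. A row lasts 1/10 s, in which the tool goes at most 50 mm and 8.59 degrees, less where a joint would pass 70% of its speed; a pose out of reach is approached as far as the arm can. A call with a gripper value outside its range is refused whole. The fingers move at their own pace and stop on an object; "grip_force" is the grip in N (left out, the last holds). Time passes only in rows, so rows that repeat a pose let the fingers close. It gives the time, the measured TCP pose, the force and the opening at its end, in the units of the state.
- get_obs(): the state, without advancing time (a new reading comes with each control period).
- eyes.get_image(name): name is "scene" or "top"; returns the picture (480x640x3 uint8, red, green, blue); there is no depth.
- eyes.calibration(name): a dict with "mtx" (3x3 intrinsics, pixels), "origin" and "attitude" of the camera in the world. Camera axes: x right, y up, looking along -z (the intrinsics and any distortion apply to the point x, -y, -z); pixel columns grow to the right and rows downward; lengths in m; the calibration is good to about 2 mm. A picture is of the moment at which its call begins. calibration takes no time and is no camera call.
- env.job_done(): hands the job in, once; it reports no verdict.
Trained networks look in the newest picture that a camera, given by its name, has taken for a name from the list of things; names that differ only in an ending like _2 or _b are one class to them, and where a whole thing is asked for, a point or a joint stands for the part that bears it (a point fixed in the world has none). Each returns a list of dicts, best first, with "confidence" (0 to 1); they miss things now and then, are a little off and sometimes report something else, mostly with a low value. They report only what shows in the picture. A call takes as long as a camera call.
- look_for(name, camera): "extent" ([centre column, centre row, width, height] in pixels, round what is visible of it).
- regions_of(name, camera): "mask" (480x640 bool, what is visible of it) and "extent" ([centre column, centre row, width, height] in pixels, round what is visible of it).
- place_of(name, camera): "at" ([column, row] in pixels: a listed point, or the origin of a listed thing).
The state is a dict: "time_s": time; "qpos": joint angles; "dq": joint speeds; "effort": joint torques, N m; "tool_pos": TCP position; "tcp_rot": TCP orientation; "ft_force": force on the tool from outside, world axes, zero at the start; "ft_torque": the same for the moment, N m; "finger_gap": finger opening in m.
Only numpy, scipy, OpenCV 4.12 (cv2) and the standard library are available. Lean on these libraries where they do the work, as an engineer would, in place of code of your own. Each camera call takes 0.05 s, during which the arm holds its last target.

## Task

Lower the tube rack all the way down into the heater block: flip the ratchet pawl up past its top so that it rests by itself against its stop, turn the wheel backward (counterclockwise as seen facing it) until the rack is fully down, then flip the pawl back so that it lies in the teeth again, and let go. Never force the wheel against the pawl, and leave the things standing beside the lift where they are.

Things in the scene. Friction and masses are not known exactly. Their poses are not given: they have to be found in the camera images.
- lift: White tube lift, 320 deep (x) x 220 mm wide (y), fixed; origin on the bench, x from its front to its back, z up. Front panel slopes up to the back at 30 deg: its normal leans 30 deg from vertical towards -x. Panel frame: x up the slope, y the lift's y (left seen from the front), z out of the panel. Behind it a 95 mm high heater block with the tube rack over it (top under 150 mm).
- wheel_grip (a point): On the ratchet wheel's axis, 42 mm out from the panel; at (-91, 0, 131) mm in the lift's frame. The wheel's black bar grip: 56 long, 14 wide, from 25 to 55 mm out from the panel. Axes turn with the wheel: x along the bar, y across it (the way to pinch), z out of the panel, along the wheel's axis. The steel toothed rim under it is 96 mm across, its face 18.5 mm out.
- wheel (a joint): Turn of the wheel (rad), positive about the panel's z: grows backward (counterclockwise seen facing the panel), lowering the rack 12 mm per rad; end stop at 2.6, rack fully down. Starts at 0 to 0.7. Friction about 0.12 N m, stays where left. 12 saw teeth: with the pawl down it turns forward only, and backward at most half a radian until a tooth meets the pawl.
- rack (a joint): How far the tube rack has come down (m): 0.012 x wheel; 0.0312 is fully down.
- pawl (a joint): Swing of the pawl (rad), positive about the panel's z: about 0 with its nose at the bottom of the teeth, 0.16 on a crest, 2.1 at its stop fully lifted. Only gravity moves it: let go below about 1.3 it falls back on the wheel; let go beyond about 1.8 it falls to the lifted stop and stays; between, it may hang.
- pawl_post (a point): On the axis of the pawl's round post (dark steel, 12 mm diameter, square to the panel, 18 to 54 mm out from it), 40 mm out from the panel. It swings on an arc of radius 40 mm about pawl_pivot: at pawl 0 it is at (10, -39) mm from the pivot in the panel frame, at 2.1 at (28, 28) mm. Axes: z out of the panel; x, y turn with the pawl.
- pawl_pivot (a point): On the pawl's pivot axis, 40 mm out from the panel, at (68.5, 51) mm from the wheel's axis in the panel frame (up the slope, to the left seen from the front). The pivot itself ends 19 mm out from the panel.
- spray: White bottle 48 mm across, 150 mm tall, standing left of the lift; origin at its foot. Bystander.
- tipbox: Open grey box 85 x 120 x 50 mm, right of the lift; origin under its centre. Bystander.

How it is judged:
On the way, in this order (a step that is already met when the one before it is completed fails the run):
1. the pawl rests lifted (past 1.85 rad) before the wheel has been turned back past 1.3 rad (value of joint pawl above 1.85 rad and value of joint wheel below 1.3 rad), for 0.3 s.
2. with the pawl still lifted, the wheel is turned back until the rack is fully down (30 mm or more of 31.2) (value of joint rack above 0.03 m and value of joint pawl above 1.7 rad), for 0.2 s.
At the end, for the whole second after the job is handed in: The rack is fully down (29.8 mm or more of 31.2), the pawl lies in the teeth (below 0.11 rad) and everything is at rest (value of joint rack above 0.0298 m and value of joint pawl below 0.11 rad and velocity of joint each of wheel, pawl below 0.05 rad/s and velocity of joint pawl above -0.05 rad/s); the robot touches nothing.
It fails at once if the wheel is forced against the pawl (more than 40 N between them) (contact force between pawl and wheel above 40 N).
It fails at once if the bottle beside the lift is knocked over or shoved more than 40 mm (distance of spray from where it was at the start of the episode above 0.04 m).
It fails at once if the tip box beside the lift is shoved more than 40 mm (distance of tipbox from where it was at the start of the episode above 0.04 m).
It also fails if it takes over 67 s, if anything falls off the work surface, if the arm or the gripper's body presses on something with over 40 N, if the wrist force passes 120 N, or if a joint passes its speed limit or range.

## Working session

There is one attempt and no reset: what is moved stays moved. The work goes in short steps, Python scripts to look and compute and a tool call to move; the robot and the scene stay as the last step left them, time stands still between calls to the robot, and variables do not carry over. Pictures are saved under pics/ and viewed, and the job is handed in when it is done.

Besides the shell and the picture viewer there is one more tool, called after "Emit:" as name(argument=value, ...), one argument or row to a line, values as JSON. play_rows: Moves the arm, as the interface text tells. Its arguments: {"type":"object","properties":{"plan":{"type":"string"},"grip_force":{"type":"number"}},"required":["plan"]}

```bash
ls; mkdir -p pics; python3 - <<'E'
from cell import get_obs, eyes, env, look_for, regions_of, place_of
import cv2
o=get_obs();print(o)
for c in("scene","top"):
    im=eyes.get_image(c);cv2.imwrite(f"pics/{c}0.png",im[:,:,::-1])
    k=eyes.calibration(c);print(c,k)
    for n in("lift","wheel_grip","pawl_post","pawl_pivot","spray","tipbox"):
        r=place_of(n,c);print(n,[(x["at"],round(x["confidence"],2)) for x in r[:2]])
print(get_obs()["time_s"],env.hold_point_z)
E
```

```text
pics
{'time_s': 0.0, 'qpos': array([ 1.10092137e+00,  3.59478985e-01,  1.51148645e+00, -5.14269807e-06,
        1.27249191e+00, -1.15111595e-01]), 'dq': array([ 0.00021367, -0.00091394,  0.00020053,  0.00017226, -0.00083188,
       -0.00046811]), 'effort': array([ 2.73706311e-03, -5.27601314e+01, -2.78632432e+01,  1.67113553e-04,
        1.26422447e-02, -1.85263150e-05]), 'tool_pos': array([0.20811391, 0.56199619, 0.23044853]), 'tcp_rot': array([[-9.37729153e-01,  3.47366277e-01, -8.39901117e-04],
       [ 3.47367230e-01,  9.37727698e-01, -1.66482837e-03],
       [ 2.09293308e-04, -1.85291222e-03, -9.99998261e-01]]), 'ft_force': array([ 0.10488767,  0.41788282, -0.15664148]), 'ft_torque': array([-0.0603911 ,  0.00885304,  0.00993136]), 'finger_gap': 0.08571653659239882}
scene {'mtx': array([[548.5559958 ,   0.        , 306.74171407],
       [  0.        , 548.5559958 , 250.00701684],
       [  0.        ,   0.        ,   1.        ]]), 'origin': array([ 1.07018039, -0.177826  ,  0.96905531]), 'attitude': array([[ 0.34743178, -0.80060142,  0.48818902],
       [ 0.93768633,  0.29331899, -0.18630166],
       [ 0.00595826,  0.52249529,  0.85262135]])}
lift []
wheel_grip [([311.3, 214.3], 0.97)]
pawl_post [([318.1, 238.5], 0.65)]
pawl_pivot [([340.6, 237.9], 0.75)]
spray [([401.3, 276.2], 0.63)]
tipbox [([213.5, 286.2], 0.96)]
top {'mtx': array([[510.3974613 ,   0.        , 321.20028162],
       [  0.        , 510.3974613 , 236.22098747],
       [  0.        ,   0.        ,   1.        ]]), 'origin': array([0.49788655, 0.003247  , 1.09510782]), 'attitude': array([[-0.02030092,  0.99578411, -0.08945327],
       [-0.99972353, -0.02127972, -0.01000192],
       [-0.01186329,  0.08922549,  0.9959408 ]])}
lift [([324.9, 230.1], 0.64), ([294.7, 227.6], 0.32)]
wheel_grip []
pawl_post [([317.7, 228.7], 0.61)]
pawl_pivot [([291.8, 225.4], 0.75)]
spray [([238.4, 218.6], 0.76)]
tipbox [([411.7, 268.0], 0.67)]
0.7 0.0187
```

View pics/scene0.png

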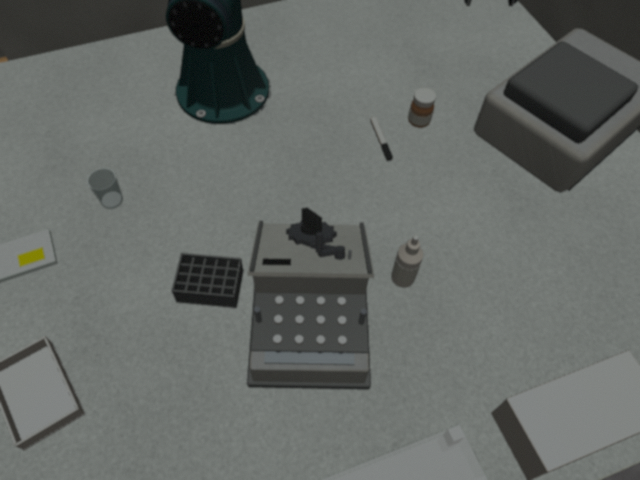

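View pics/top0.png

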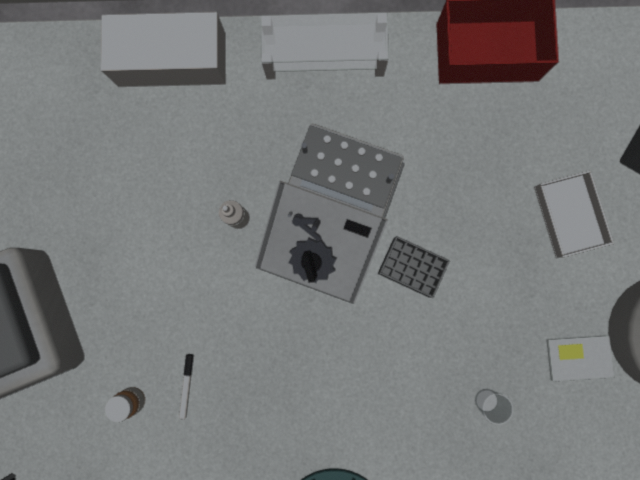

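```bash
python3 - <<'E'
import cv2
a=cv2.imread("pics/scene0.png")[190:400,230:430];b=cv2.imread("pics/top0.png")[110:310,220:460]
cv2.imwrite("pics/sz.png",cv2.resize(a,None,fx=2.8,fy=2.8,interpolation=3)*1);cv2.imwrite("pics/tz.png",cv2.resize(b,None,fx=3,fy=3,interpolation=3))
E
```

```text
(no output)
```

View pics/sz.png

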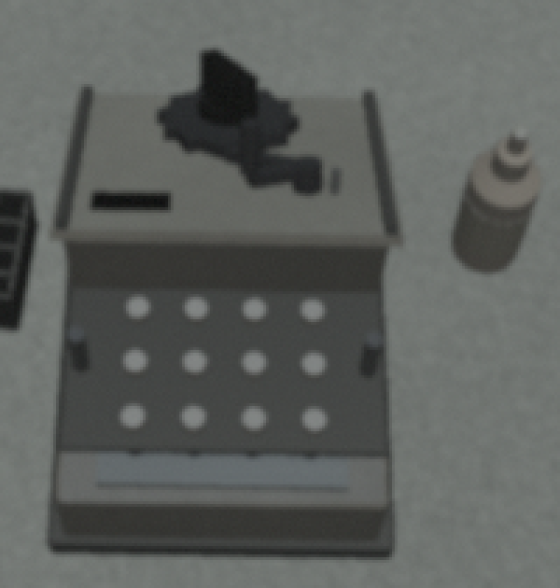

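View pics/tz.png

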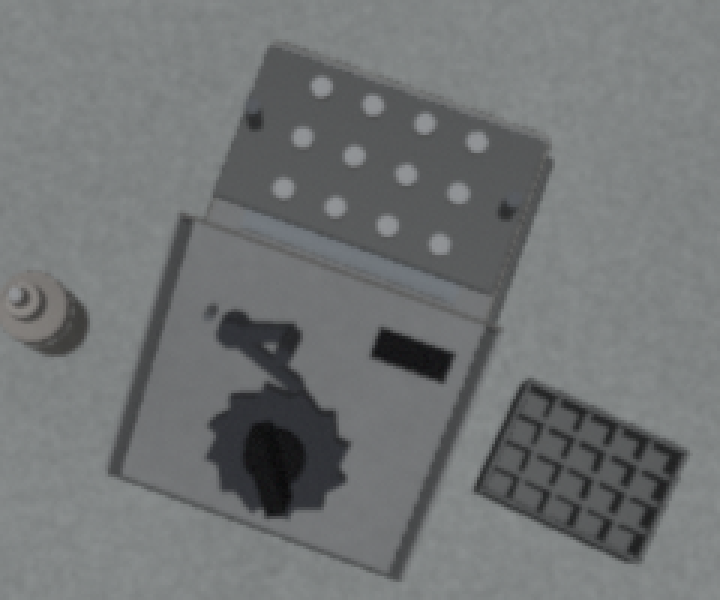

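```bash
cat >h.py <<'E'
import numpy as np,cv2,os
from scipy.optimize import least_squares
from cell import get_obs, eyes, env, look_for, regions_of, place_of
s30,c30=.5,np.sqrt(.75)
Rp=np.array([[c30,0,-s30],[0,1,0],[s30,0,c30]])
AX=np.array([-.091,0,.131])-Rp@[0,0,.042]
def P(x,y,z): return AX+Rp@np.array([x,y,z])   # panel coords rel wheel axis -> lift
PIV=np.array([.0685,.051])
def post2(a):
    v=np.array([.010,-.039]);c,s=np.cos(a),np.sin(a);return PIV+[c*v[0]-s*v[1],s*v[0]+c*v[1]]
def proj(c,X):
    k=eyes.calibration(c);v=k["attitude"].T@(np.asarray(X)-k["origin"]);u=k["mtx"]@np.array([v[0],-v[1],-v[2]]);return u[:2]/u[2]
def L2W(p,X):
    c,s=np.cos(p[2]),np.sin(p[2]);return np.array([p[0]+c*X[0]-s*X[1],p[1]+s*X[0]+c*X[1],X[2]])
def Rz(t): c,s=np.cos(t),np.sin(t);return np.array([[c,-s,0],[s,c,0],[0,0,1]])
E
cat >fit.py <<'E'
from h import *
d=[("scene","grip",(311.3,214.3)),("scene","post",(318.1,238.5)),("scene","piv",(340.6,237.9)),
("top","post",(317.7,228.7)),("top","piv",(291.8,225.4)),("top","fl",(256.7,268)),("top","fr",(352.7,302.3))]
def m(n,q):
    if n=="grip":return P(0,0,.042)
    if n=="post":return P(*post2(q),.040)
    if n=="piv":return P(*PIV,.040)
    return np.array([-.16,.11 if n=="fl" else -.11,.0426])
def f(v): return np.concatenate([proj(c,L2W(v,m(n,v[3])))-np.array(u) for c,n,u in d]+[[v[3]*10-.8]])
r=least_squares(f,[.55,0,0,.1],loss="soft_l1");print(r.x);
for (c,n,u),e in zip(d,f(r.x)[:-1].reshape(-1,2)):print(c,n,u,e.round(1))
p=r.x[:3];np.save("pose.npy",r.x)
E
python3 fit.py
```

```text
[ 0.61768098  0.00467308 -0.33150509 -0.13348078]
scene grip (311.3, 214.3) [-0.9  5.8]
scene post (318.1, 238.5) [-0.1  0.6]
scene piv (340.6, 237.9) [ 0.1 -0.4]
top post (317.7, 228.7) [-2.8 -0.4]
top piv (291.8, 225.4) [ 1.8 -1.4]
top fl (256.7, 268) [-6.  13.4]
top fr (352.7, 302.3) [ 0.  12.2]
```

```bash
sed -i 's/("top","fl".*$/("top","rim",(312.8,259.7))]/; s/    if n=="piv"/    if n=="rim":return P(0,0,.0185)\n    if n=="piv"/' fit.py
cat >>fit.py <<'E'
print("wheel axis W",L2W(p,P(0,0,0)))
for c,o,(x0,y0,w,h),k in(("scene","s",(230,190,200,120),4),("top","t",(220,160,180,150),4)):
    im=cv2.imread(f"pics/{c}0.png")[y0:y0+h,x0:x0+w];im=cv2.resize(im,None,fx=k,fy=k,interpolation=3)
    def pl(X,col,cl=True):
        q=np.array([proj(c,L2W(p,x)) for x in X]);q=((q-[x0,y0]+.5)*k).astype(int);cv2.polylines(im,[q.reshape(-1,1,2)],cl,col,1)
    t=np.linspace(0,2*np.pi,40)
    pl([P(.048*np.cos(a),.048*np.sin(a),.0185) for a in t],(0,255,0))
    pl([P(.006*np.cos(a)+post2(r.x[3])[0],.006*np.sin(a)+post2(r.x[3])[1],.054) for a in t],(0,0,255))
    pl([P(*post2(r.x[3]),z) for z in(.018,.054)],(0,0,255))
    pl([P(*(PIV+.006*np.array([np.cos(a),np.sin(a)])),.019) for a in t],(255,255,0))
    pl([(x,y,0) for x,y in((-.16,-.11),(.16,-.11),(.16,.11),(-.16,.11))],(255,0,255))
    import sys
    th=float(sys.argv[1]) if len(sys.argv)>1 else 0
    u=np.array([np.cos(th),np.sin(th)]);n=np.array([-u[1],u[0]])
    for z in(.025,.055): pl([P(*(a*.028*u+b*.007*n),z) for a,b in((1,1),(1,-1),(-1,-1),(-1,1))],(0,200,255))
    cv2.imwrite(f"pics/ov{o}.png",im)
E
python3 fit.py
```

```text
[ 0.61362607  0.00426743 -0.36509451 -0.0324432 ]
scene grip (311.3, 214.3) [-0.2  4.1]
scene post (318.1, 238.5) [-0.2  0. ]
scene piv (340.6, 237.9) [-0.3 -1.4]
top post (317.7, 228.7) [-2.6 -0.6]
top piv (291.8, 225.4) [ 1.8 -0.3]
top rim (312.8, 259.7) [-1.2  0.8]
wheel axis W [0.54823977 0.02926006 0.09462693]
```

View pics/ovt.png

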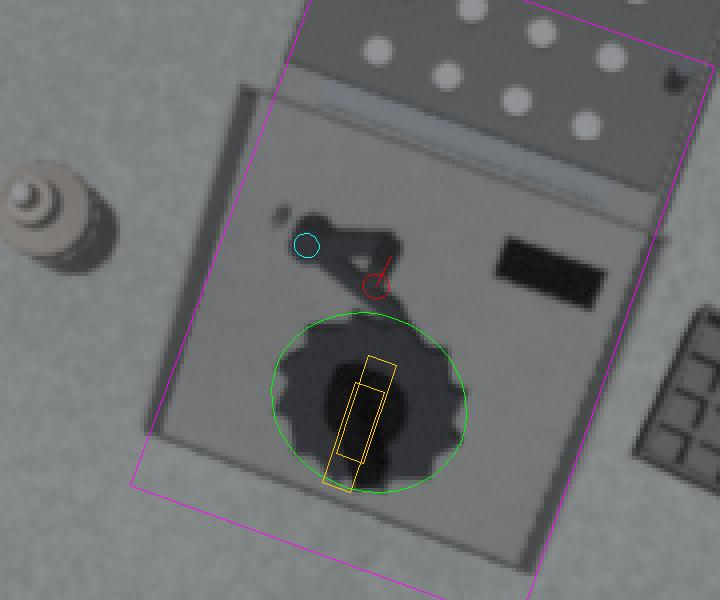

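View pics/ovs.png

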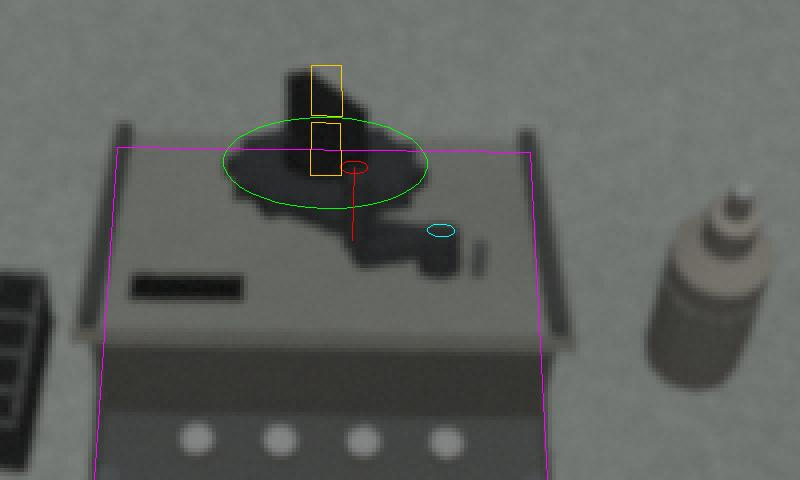

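```bash
python3 - <<'E'
import cv2,numpy as np
a=cv2.imread("pics/scene0.png")[200:270,275:375];b=cv2.imread("pics/top0.png")[205:305,270:370]
g=lambda im:(255*np.clip(im/255/.55,0,1)**.5).astype(np.uint8)
cv2.imwrite("pics/sz2.png",cv2.resize(g(a),None,fx=8,fy=8,interpolation=2))
cv2.imwrite("pics/tz2.png",cv2.resize(g(b),None,fx=6,fy=6,interpolation=2))
E
```

```text
(no output)
```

View pics/sz2.png

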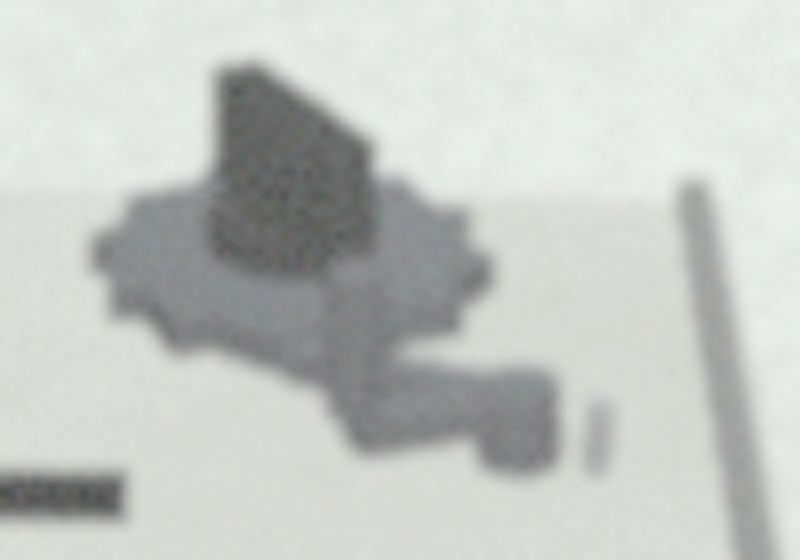

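View pics/tz2.png

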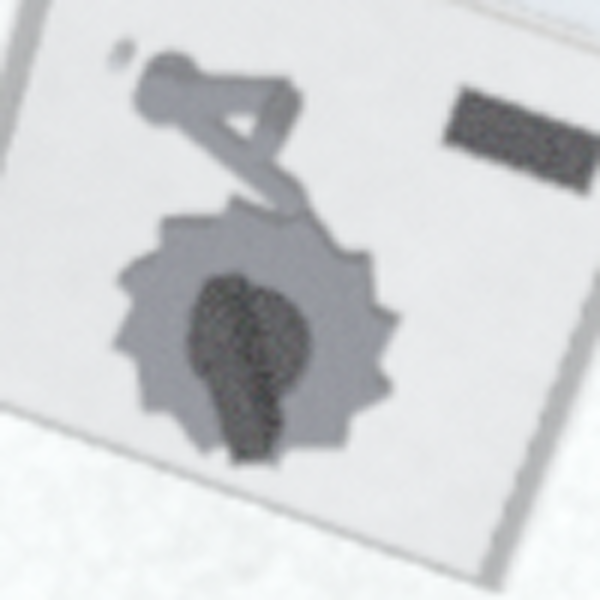

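```bash
cat > fit1.py <<'E'
import re
s=open('fit.py').read()
i=s.index('d=[');j=s.index('def m(')
s=s[:i]+'''d=[("scene","grip",(311.3,214.3)),("scene","piv19",(339.6,248.3)),("scene","tip",(319.2,232.8)),
("top","piv19",(297.3,220)),("top","tip",(313.2,227)),("top","base",(316.7,220.2)),("top","rim",(312.7,259.5))]
'''+s[j:]
s=s.replace('    if n=="grip"','    if n=="piv19":return P(*PIV,.019)\n    if n=="tip":return P(*post2(q),.054)\n    if n=="base":return P(*post2(q),.022)\n    if n=="grip"')
s=s.replace("v[3]*10-.8","v[3]*5-.4")
open('fit.py','w').write(s)
E
python3 fit1.py; python3 fit.py 0.2
```

```text
[ 0.61445075  0.00356529 -0.37307977  0.13965998]
scene grip (311.3, 214.3) [-0.   4.6]
scene piv19 (339.6, 248.3) [ 0.1 -0.5]
scene tip (319.2, 232.8) [-0.   0.8]
top piv19 (297.3, 220) [-0.8  0.2]
top tip (313.2, 227) [ 0.6 -0. ]
top base (316.7, 220.2) [0.5 0.3]
top rim (312.7, 259.5) [-1.   0.5]
wheel axis W [0.54926611 0.02907924 0.09462693]
```

View pics/ovt.png

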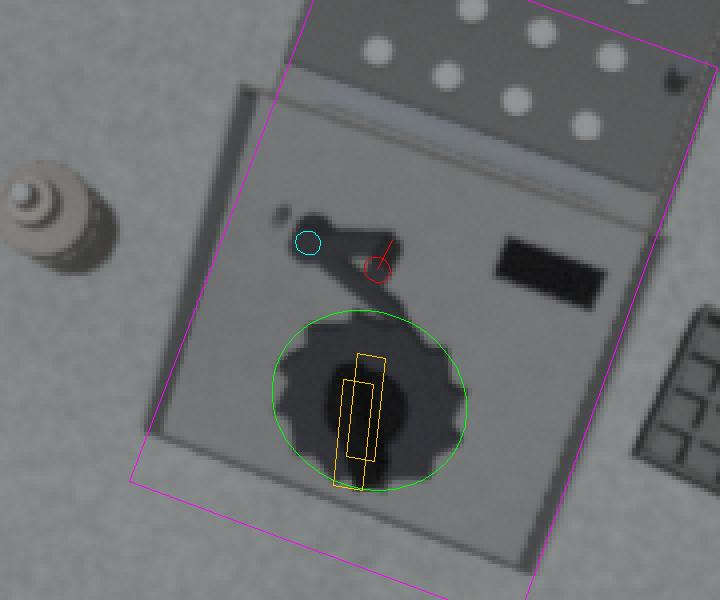

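View pics/ovs.png

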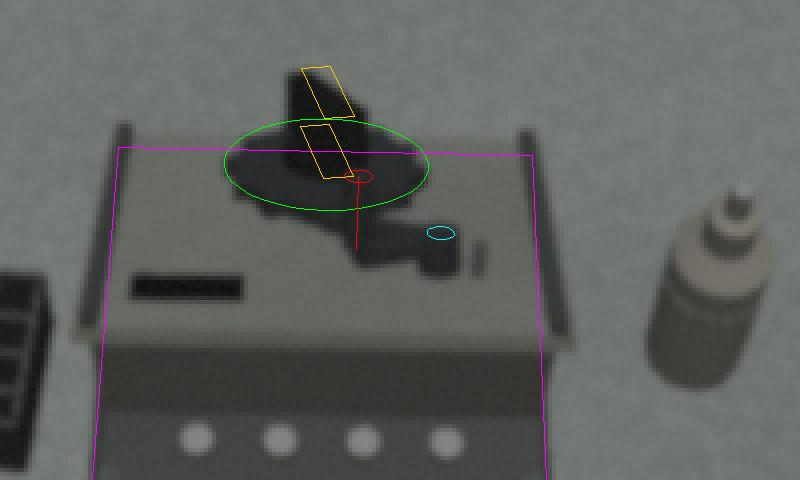

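```bash
for t in 0.45 0.65; do python3 fit.py $t|tail -1; mv pics/ovs.png pics/ovs$t.png; mv pics/ovt.png pics/ovt$t.png;done; python3 - <<'E'
import cv2,numpy as np
g=lambda im:(255*np.clip(im/255/.55,0,1)**.5).astype(np.uint8)
r=[]
for t in("0.45","0.65"):
    a=cv2.imread(f"pics/ovs{t}.png")[40:260,200:500];b=cv2.imread(f"pics/ovt{t}.png")[260:540,230:530]
    r.append(np.hstack([g(a),g(b)[:220]])) 
cv2.imwrite("pics/cmp.png",np.vstack(r))
E
```

```text
wheel axis W [0.54926611 0.02907924 0.09462693]Traceback (most recent call last):
  File "fit.py", line 14, in <module>
    r=least_squares(f,[.55,0,0,.1],loss="soft_l1");print(r.x);
    return func(*args, **kwargs)
    result = trf(vector_fun.fun, vector_fun.jac, x0, f0, J0, lb, ub, ftol, xtol,
                 gtol, max_nfev, x_scale, loss_function, tr_solver,
                 tr_options.copy(), verbose, callback=callback_wrapped)
    return trf_no_bounds(
        fun, jac, x0, f0, J0, ftol, xtol, gtol, max_nfev, x_scale,
        loss_function, tr_solver, tr_options, verbose, callback=callback)
    f_new = fun(x_new)
    self._update_fun()
    ~~~~~~~~~~~~~~~~^^
    self.f = self.fun_wrapped(xp_copy(self.x))
             ~~~~~~~~~~~~~~~~^^^^^^^^^^^^^^^^^
    return np.atleast_1d(self.fun(x))
                         ~~~~~~~~^^^
    return self.f(x, *self.args, **self.kwargs)
           ~~~~~~^^^^^^^^^^^^^^^^^^^^^^^^^^^^^^
  File "fit.py", line 13, in f
    def f(v): return np.concatenate([proj(c,L2W(v,m(n,v[3])))-np.array(u) for c,n,u in d]+[[v[3]*5-.4]])
                                     ~~~~^^^^^^^^^^^^^^^^^^^^
  File "h.py", line 12, in proj
    k=eyes.calibration(c);v=k["attitude"].T@(np.asarray(X)-k["origin"]);u=k["mtx"]@np.array([v[0],-v[1],-v[2]]);return u[:2]/u[2]
ValueError: time passes only in moves, steps and waits
mv: cannot stat 'pics/ovs.png': No such file or directory
mv: cannot stat 'pics/ovt.png': No such file or directory
[ WARN:0@0.049] global loadsave.cpp:275 findDecoder imread_('pics/ovs0.65.png'): can't open/read file: check file path/integrity
Traceback (most recent call last):
TypeError: 'NoneType' object is not subscriptable
```

```bash
python3 - <<'E'
from cell import eyes
import pickle
pickle.dump({c:eyes.calibration(c) for c in("scene","top")},open("cal.pkl","wb"))
E
sed -i 's/k=eyes.calibration(c);v/k=CAL[c];v/; s/^s30/import pickle\nCAL=pickle.load(open("\.\/cal.pkl","rb"))\ns30/' h.py
for t in 0.45 0.65; do python3 fit.py $t|tail -1; mv pics/ovs.png pics/ovs$t.png; mv pics/ovt.png pics/ovt$t.png;done; python3 - <<'E'
import cv2,numpy as np
g=lambda im:(255*np.clip(im/255/.55,0,1)**.5).astype(np.uint8)
r=[]
for t in("0.45","0.65"):
    a=cv2.imread(f"pics/ovs{t}.png")[40:300,200:500];b=cv2.imread(f"pics/ovt{t}.png")[260:520,230:530]
    r.append(np.hstack([g(a),g(b)])) 
cv2.imwrite("pics/cmp.png",np.vstack(r))
E
```

```text
wheel axis W [0.54926611 0.02907924 0.09462693]
wheel axis W [0.54926611 0.02907924 0.09462693]
```

View pics/cmp.png

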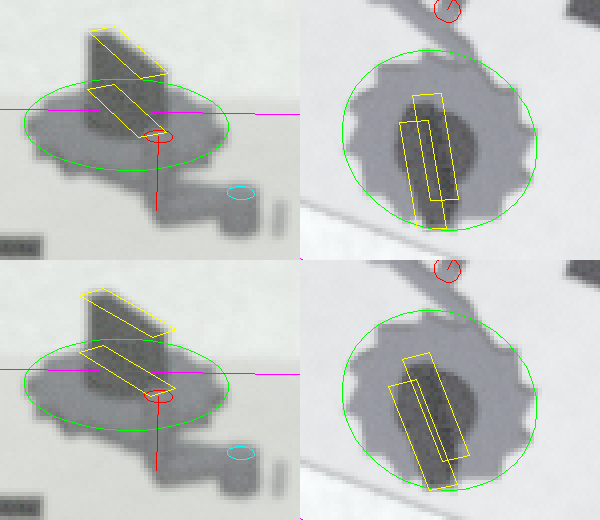

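```bash
cat > fit2.py <<'E'
from h import *
d=[("scene","piv19",(339.6,248.3)),("scene","tip",(319.2,232.8)),
("top","piv19",(297.3,220)),("top","tip",(313.2,227)),("top","base",(316.7,220.2)),("top","rim",(312.7,259.5)),
("top","bt",(311.8,281)),("top","bb",(306.6,252)),("scene","b0",(304.2,208.2)),("scene","b1",(320.8,217.5))]
def m(n,v):
    q=v[3];u=np.array([np.cos(v[4]),np.sin(v[4])]);w=np.array([-u[1],u[0]])
    return {"piv19":P(*PIV,.019),"tip":P(*post2(q),.054),"base":P(*post2(q),.022),"rim":P(0,0,.0185),
     "bt":P(*(-.028*u),.055),"bb":P(*(.028*u),.055),"b0":P(*(-.028*u+.007*w),.055),"b1":P(*(.028*u-.007*w),.055)}[n]
# b0,b1: extreme corners of the slab's top in the scene picture
def f(v): return np.concatenate([proj(c,L2W(v,m(n,v)))-np.array(u) for c,n,u in d]+[[v[3]*5-.4]])
r=least_squares(f,[.61,0,-.35,.1,.46],loss="soft_l1");print(r.x.round(4))
for (c,n,u),e in zip(d,f(r.x)[:-1].reshape(-1,2)):print(c,n,u,e.round(1))
np.save("pose.npy",r.x)
p=r.x
for a in(p[3],2.1):print("post",L2W(p,P(*post2(a),.04)))
print("grip",L2W(p,P(0,0,.042)))
# bystanders
for n,u in(("spray",(238.4,218.6)),("tipbox",(411.7,268))):
    k=CAL["top"];v=np.array([(u[0]-k["mtx"][0,2])/k["mtx"][0,0],-(u[1]-k["mtx"][1,2])/k["mtx"][0,0],-1]);w=k["attitude"]@v
    X=k["origin"]-w*k["origin"][2]/w[2];print(n,X.round(3),"lift",(Rz(-p[2])@(X-[p[0],p[1],0])).round(3))
E
python3 fit2.py
```

```text
[ 0.6162  0.0038 -0.3559  0.1018  0.6164]
scene piv19 (339.6, 248.3) [ 0.4 -0.2]
scene tip (319.2, 232.8) [-0.1  1.1]
top piv19 (297.3, 220) [-0.9 -0.2]
top tip (313.2, 227) [ 0.7 -0. ]
top base (316.7, 220.2) [0.5 0.3]
top rim (312.7, 259.5) [-0.5 -0.2]
top bt (311.8, 281) [ 1.5 -0.2]
top bb (306.6, 252) [-3.1  2.6]
scene b0 (304.2, 208.2) [ 1.1 -1. ]
scene b1 (320.8, 217.5) [-3.9  2. ]
post [0.60334646 0.02271061 0.17047457]
post [0.63831459 0.08023357 0.1778263 ]
grip [0.530904   0.03553737 0.131     ]
spray [0.638 0.193 0.   ] lift [-0.045  0.185  0.   ]
tipbox [ 0.524 -0.178  0.   ] lift [-0.023 -0.202  0.   ]
```

```bash
sed -i 's/-.028\*u+.007\*w/-.028*u-.007*w/; s/.028\*u-.007\*w),.055)}/.028*u+.007*w),.055)}/' fit2.py; python3 fit2.py; python3 - <<'E'
exec(open("fit2.py").read().split("p=r.x")[0])
E
```

```text
[ 0.6164  0.0039 -0.3527  0.0982  0.4157]
scene piv19 (339.6, 248.3) [ 0.4 -0.2]
scene tip (319.2, 232.8) [-0.1  1.1]
top piv19 (297.3, 220) [-0.9 -0.2]
top tip (313.2, 227) [ 0.7 -0. ]
top base (316.7, 220.2) [0.4 0.3]
top rim (312.7, 259.5) [-0.4 -0.2]
top bt (311.8, 281) [-1.2  0.1]
top bb (306.6, 252) [-0.1  2.2]
scene b0 (304.2, 208.2) [-2.9 -0. ]
scene b1 (320.8, 217.5) [0.  1.1]
post [0.60335409 0.02273091 0.17040555]
post [0.63826888 0.08037085 0.1778263 ]
grip [0.53100088 0.0353335  0.131     ]
spray [0.638 0.193 0.   ] lift [-0.045  0.185  0.   ]
tipbox [ 0.524 -0.178  0.   ] lift [-0.024 -0.202  0.   ]
[ 0.6164  0.0039 -0.3527  0.0982  0.4157]
scene piv19 (339.6, 248.3) [ 0.4 -0.2]
scene tip (319.2, 232.8) [-0.1  1.1]
top piv19 (297.3, 220) [-0.9 -0.2]
top tip (313.2, 227) [ 0.7 -0. ]
top base (316.7, 220.2) [0.4 0.3]
top rim (312.7, 259.5) [-0.4 -0.2]
top bt (311.8, 281) [-1.2  0.1]
top bb (306.6, 252) [-0.1  2.2]
scene b0 (304.2, 208.2) [-2.9 -0. ]
scene b1 (320.8, 217.5) [0.  1.1]
```

```bash
cat > tgt.py <<'E'
from h import *
from scipy.spatial.transform import Rotation as R
p=np.load("pose.npy")
def pose(x,y,z,phi):
    Rw=Rz(p[2])@Rp
    zt=-Rw[:,2];yt=Rw@[np.cos(phi),np.sin(phi),0];xt=np.cross(yt,zt)
    return L2W(p,P(x,y,z))+.0187*zt,np.column_stack([xt,yt,zt])
def rel(pos,Rt,o=None,flip=None):
    o=o or get_obs();Rc=o["tcp_rot"]
    if flip is None: flip=(Rt[:,1]@Rc[:,1]<0)
    if flip: Rt=Rt@np.diag([-1,-1,1])
    return 100*Rc.T@(pos-o["tool_pos"]),R.from_matrix(Rc.T@Rt).as_rotvec()
def show(*a,**k):
    s,r=rel(*pose(*a),**k);print(" ".join(f"{v:.2f}" for v in s)," ".join(f"{v:.3f}" for v in r))
def where(o=None):
    "grasp point in panel coords (mm), jaw angle, force in panel axes"
    o=o or get_obs();Rw=Rz(p[2])@Rp;g=o["tool_pos"]-.0187*o["tcp_rot"][:,2]
    q=Rw.T@(g-L2W(p,AX));T=Rw.T@o["tcp_rot"]
    print("t",round(o["time_s"],2),"panel mm",(q*1e3).round(1),"phi",round(np.arctan2(T[1,1],T[0,1]),3),"zt",T[:,2].round(3),"F",(Rw.T@o["ft_force"]).round(1),"tq",(Rw.T@o["ft_torque"]).round(2),"gap",round(o["finger_gap"]*1e3,1),"q",o["qpos"].round(2))
def A(a): return np.arctan2(*( (post2(a)-PIV)[::-1]))+np.pi/2
E
python3 -c "
from tgt import *
where();a=.08
print(A(a));show(*post2(a),.14,A(a))"
```

```text
t 0.7 panel mm [-360.4  383.4  387.5] phi 1.569 zt [-0.5   -0.    -0.866] F [-0.   0.4 -1. ] tq [ 0.    0.04 -0.01] gap 85.3 q [ 1.1   0.36  1.51  0.    1.27 -0.12]
0.33100268664303445
-51.66 -36.94 -0.92 -0.325 -0.454 1.208
```

Emit:
play_rows(
  plan="0.5 -51.66 -36.94 -0.92 -0.325 -0.454 1.208;0.5 -51.66 -36.94 -0.92 -0.325 -0.454 1.208;0.5 -51.66 -36.94 -0.92 -0.325 -0.454 1.208;0.5 -51.66 -36.94 -0.92 -0.325 -0.454 1.208;0.5 -51.66 -36.94 -0.92 -0.325 -0.454 1.208;0.5 -51.66 -36.94 -0.92 -0.325 -0.454 1.208;0.5 -51.66 -36.94 -0.92 -0.325 -0.454 1.208;0.5 -51.66 -36.94 -0.92 -0.325 -0.454 1.208",
  grip_force=20,
)

```text
time_s: 1.5
tool_pos: [0.4333, 0.2297, 0.2376]
tcp_rot: [[-0.058, 0.895, 0.443], [0.983, 0.129, -0.132], [-0.175, 0.428, -0.887]]
ft_force: [0.2, -0.9, 1.1]
finger_gap: 0.0427
```

```bash
python3 -c "
from tgt import *
where();a=.08
show(*post2(a),.14,A(a))"
```

```text
t 1.5 panel mm [-83.4 148.1 232.4] phi 0.445 zt [-0.043  0.029 -0.999] F [ 0.9 -0.8  0.7] tq [-0.08  0.2  -0.01] gap 42.7 q [ 0.63  0.09  1.98 -0.52  0.83  0.84]
-19.77 9.38 8.12 -0.029 -0.043 0.113
```

Emit:
play_rows(
  plan="0.5 -19.77 9.38 8.12 -0.03 -0.043 0.113;0.5 -19.77 9.38 8.12 -0.03 -0.043 0.113;0.5 -19.77 9.38 8.12 -0.03 -0.043 0.113;0.5 -19.77 9.38 8.12 -0.03 -0.043 0.113;0.5 -19.77 9.38 8.12 -0.03 -0.043 0.113;0.5 -19.77 9.38 8.12 -0.03 -0.043 0.113;0.5 -19.77 9.38 8.12 -0.03 -0.043 0.113;0.5 -19.77 9.38 8.12 -0.03 -0.043 0.113",
)

```text
time_s: 2.3
tool_pos: [0.5638, 0.0373, 0.2401]
tcp_rot: [[0.062, 0.881, 0.469], [0.985, 0.022, -0.172], [-0.162, 0.473, -0.866]]
ft_force: [-0.2, -0.1, 0.3]
finger_gap: 0.0427
```

```bash
python3 -c "
from tgt import *
where();a=.08
show(*post2(a),.08,A(a))
g=lambda im:(255*np.clip(im/255/.55,0,1)**.5).astype(np.uint8)
for c in('scene','top'):
    im=eyes.get_image(c)[:,:,::-1];cv2.imwrite(f'pics/{c}1.png',im)
    cv2.imwrite(f'pics/{c}1z.png',cv2.resize(g(im[150:330,220:420]),None,fx=3,fy=3,interpolation=2))
"
```

```text
t 2.3 panel mm [ 80.6  13.1 140.2] phi 0.331 zt [-0.     0.001 -1.   ] F [-0.  -0.2  0.4] tq [ 0.03  0.24 -0.02] gap 42.7 q [ 0.08  0.12  1.96 -0.38  0.61  0.36]
-0.05 0.08 6.02 -0.000 -0.001 0.000
```

View pics/scene1z.png

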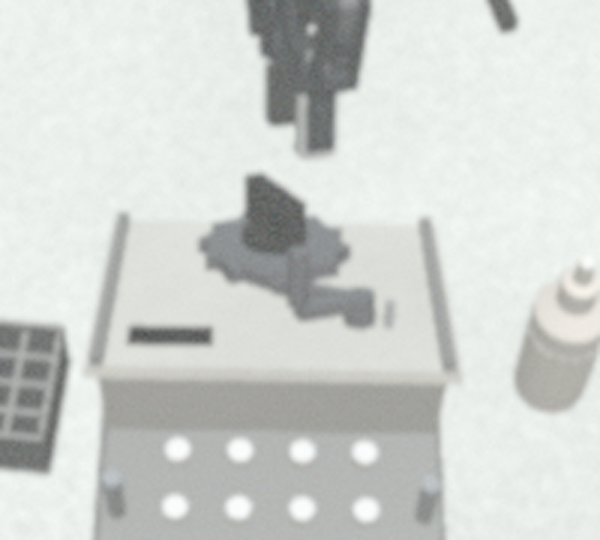

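View pics/top1z.png

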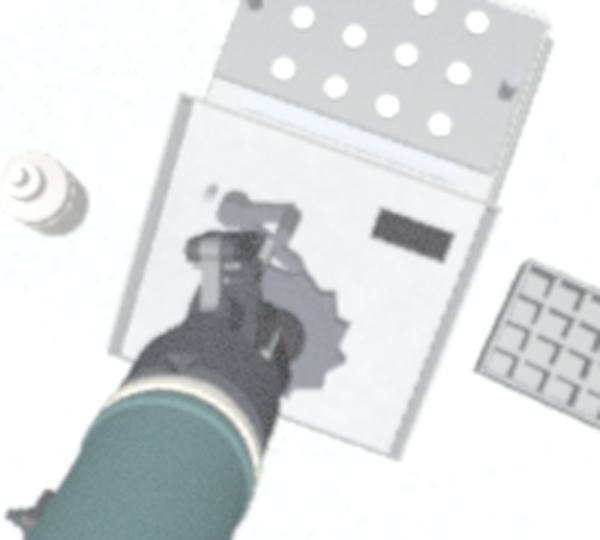

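Emit:
play_rows(
  plan="0.5 -0.05 0.08 3 0 0 0;0.5 -0.05 0.08 6 0 0 0;0.5 -0.05 0.08 8 0 0 0;0.5 -0.05 0.08 9.4 0 0 0;0.5 -0.05 0.08 9.4 0 0 0;0.5 -0.05 0.08 9.4 0 0 0",
)

```text
time_s: 3.0
tool_pos: [0.6084, 0.0219, 0.1595]
tcp_rot: [[0.06, 0.881, 0.47], [0.985, 0.024, -0.171], [-0.162, 0.473, -0.866]]
ft_force: [0.1, 0.9, 0.1]
finger_gap: 0.0428
```

```bash
python3 -c "
from tgt import *
where()
g=lambda im:(255*np.clip(im/255/.55,0,1)**.5).astype(np.uint8)
for c in('scene','top'):
    im=eyes.get_image(c)[:,:,::-1];cv2.imwrite(f'pics/{c}2.png',im)
    cv2.imwrite(f'pics/{c}2z.png',cv2.resize(g(im[190:290,270:370]),None,fx=5,fy=5,interpolation=2))
"
```

```text
t 3.0 panel mm [81.1 14.1 46.7] phi 0.333 zt [-0.     0.002 -1.   ] F [-0.1  0.9  0.2] tq [-0.01  0.19  0.02] gap 42.8 q [ 0.04  0.3   1.98 -0.49  0.41  0.46]
```

View pics/scene2z.png

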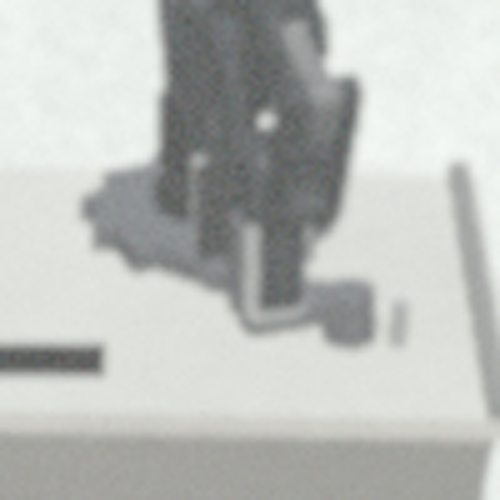

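View pics/top2z.png

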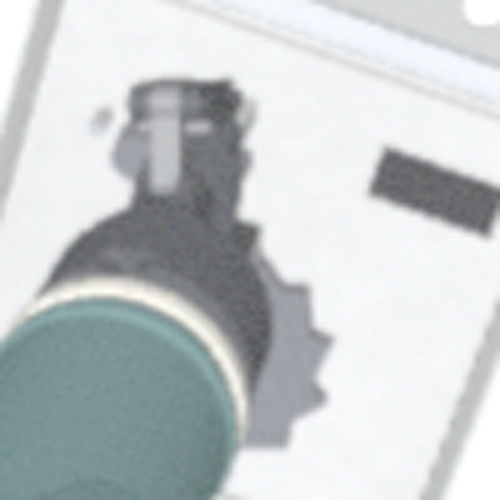

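Emit:
play_rows(
  plan="0.3 0 0 0 0 0 0;0.1 0 0 0 0 0 0;0.05 0 0 0 0 0 0;0.05 0 0 0 0 0 0;0.05 0 0 0 0 0 0",
  grip_force=20,
)

```text
time_s: 3.6
tool_pos: [0.6089, 0.0218, 0.1612]
tcp_rot: [[0.061, 0.88, 0.472], [0.985, 0.024, -0.171], [-0.162, 0.475, -0.865]]
ft_force: [-3.8, -0.4, 6.7]
finger_gap: 0.0113
```

```bash
python3 -c "
from tgt import *
where()"
```

```text
t 3.6 panel mm [82.4 14.2 47.9] phi 0.333 zt [ 0.002  0.002 -1.   ] F [ 0.3 -1.7  7.5] tq [-0.05  0.33  0.03] gap 11.3 q [ 0.04  0.3   1.98 -0.49  0.41  0.46]
```

```bash
cat >> tgt.py <<'E'
def arc(angs,z,op,r0=.0403):
    o=get_obs()
    for a in angs:
        b=A(a)-np.pi/2;q=PIV+r0*np.array([np.cos(b),np.sin(b)])
        s,r=rel(*pose(q[0],q[1],z,A(a)),o=o)
        print(f"{op} "+" ".join(f"{v:.2f}" for v in s)+" "+" ".join(f"{v:.3f}" for v in r)+";",end="")
    print()
E
python3 -c "
from tgt import *
arc([.2,.34,.48,.62,.76,.9,1.04,1.04],.047,.05)"
```

```text
0.05 -0.07 0.36 0.09 0.003 -0.001 -0.118;0.05 0.04 0.91 0.10 0.003 -0.001 -0.258;0.05 0.22 1.45 0.10 0.003 -0.001 -0.398;0.05 0.47 1.95 0.10 0.003 -0.001 -0.538;0.05 0.79 2.41 0.10 0.003 -0.000 -0.678;0.05 1.18 2.83 0.10 0.003 -0.000 -0.818;0.05 1.62 3.18 0.11 0.003 0.000 -0.958;0.05 1.62 3.18 0.11 0.003 0.000 -0.958;
```

Emit:
play_rows(
  plan="0.05 -0.07 0.36 0 0 0 -0.118;0.05 0.04 0.91 0 0 0 -0.258;0.05 0.22 1.45 0 0 0 -0.398;0.05 0.47 1.95 0 0 0 -0.538;0.05 0.79 2.41 0 0 0 -0.678;0.05 0.79 2.41 0 0 0 -0.678",
)

```text
time_s: 4.2
tool_pos: [0.6301, 0.0313, 0.1708]
tcp_rot: [[-0.508, 0.721, 0.471], [0.75, 0.639, -0.17], [-0.424, 0.267, -0.866]]
ft_force: [-1.1, 5.1, -1.4]
finger_gap: 0.0112
```

```bash
python3 -c "
from tgt import *
where()
arc([.9,1.04,1.18,1.32,1.46,1.6,1.74,1.74],.047,.05)"
```

```text
t 4.2 panel mm [101.6  30.4  47.9] phi 1.014 zt [ 0.001  0.003 -1.   ] F [-3.1  4.4  0.2] tq [ 0.54  0.89 -0.09] gap 11.2 q [ 0.06  0.31  1.92 -0.46  0.46 -0.24]
0.05 -0.09 0.54 0.09 0.003 -0.001 -0.137;0.05 0.02 1.09 0.10 0.003 -0.000 -0.277;0.05 0.21 1.62 0.10 0.003 -0.000 -0.417;0.05 0.48 2.12 0.10 0.003 0.000 -0.557;0.05 0.81 2.58 0.10 0.003 0.000 -0.697;0.05 1.20 2.98 0.10 0.003 0.000 -0.837;0.05 1.64 3.33 0.10 0.003 0.001 -0.977;0.05 1.64 3.33 0.10 0.003 0.001 -0.977;
```

Emit:
play_rows(
  plan="0.05 -0.09 0.54 0 0 0 -0.137;0.05 0.02 1.09 0 0 0 -0.277;0.05 0.21 1.62 0 0 0 -0.417;0.05 0.48 2.12 0 0 0 -0.557;0.05 0.81 2.58 0 0 0 -0.697;0.05 1.2 2.98 0 0 0 -0.837;0.05 1.2 2.98 0 0 0 -0.837",
)

```text
time_s: 4.9
tool_pos: [0.6445, 0.0602, 0.1726]
tcp_rot: [[-0.877, 0.103, 0.469], [0.025, 0.985, -0.169], [-0.48, -0.137, -0.867]]
ft_force: [-0.8, 2.9, -3.4]
finger_gap: 0.011
```

```bash
python3 -c "
from tgt import *
where()
arc([1.74,1.85,1.96,2.03,2.06],.047,.05)"
```

```text
t 4.9 panel mm [105.7  62.5  47.8] phi 1.854 zt [-0.001  0.003 -1.   ] F [-3.2  2.4 -2. ] tq [ 0.18  0.78 -0.08] gap 11.0 q [ 0.11  0.33  1.88 -0.48  0.5  -1.02]
0.05 -0.10 0.48 0.08 0.003 0.000 -0.137;0.05 -0.02 0.91 0.08 0.003 0.000 -0.247;0.05 0.12 1.34 0.08 0.003 0.000 -0.357;0.05 0.22 1.60 0.08 0.003 0.001 -0.427;0.05 0.27 1.71 0.08 0.003 0.001 -0.457;
```

Emit:
play_rows(
  plan="0.05 -0.1 0.48 0 0 0 -0.137;0.05 -0.02 0.91 0 0 0 -0.247;0.05 0.12 1.34 0 0 0 -0.357;0.05 0.22 1.6 0 0 0 -0.427;0.05 0.22 1.6 0 0 0 -0.427",
)

```text
time_s: 5.4
tool_pos: [0.6434, 0.076, 0.1687]
tcp_rot: [[-0.842, -0.268, 0.468], [-0.383, 0.908, -0.17], [-0.379, -0.322, -0.867]]
ft_force: [-2.4, 1.8, -2.6]
finger_gap: 0.011
```

```bash
python3 -c "
from tgt import *
where()
arc([2.05],.047,.05)"
```

```text
t 5.4 panel mm [98.1 76.9 47.6] phi 2.279 zt [-0.003  0.003 -1.   ] F [-3.8  0.8 -0.8] tq [-0.05  0.67 -0.08] gap 11.0 q [ 0.15  0.34  1.87 -0.5   0.51 -1.39]
0.05 -0.09 0.04 0.06 0.004 -0.000 -0.022;
```

Emit:
play_rows(
  plan="0.35 0 0 0 0 0 0;0.4 0 0 0 0 0 0;0.4 0 0 0 0 0 0;0.4 0 0 -3 0 0 0;0.4 0 0 -7 0 0 0;0.4 0 0 -11 0 0 0;0.4 0 0 -11 0 0 0",
)

```text
time_s: 6.1
tool_pos: [0.5933, 0.0957, 0.2699]
tcp_rot: [[-0.839, -0.265, 0.476], [-0.382, 0.909, -0.167], [-0.388, -0.322, -0.864]]
ft_force: [0.0, -0.4, 1.0]
finger_gap: 0.0341
```

```bash
python3 -c "
from tgt import *
where()
g=lambda im:(255*np.clip(im/255/.55,0,1)**.5).astype(np.uint8)
for c in('scene','top'):
    im=eyes.get_image(c)[:,:,::-1];cv2.imwrite(f'pics/{c}3.png',im)
    cv2.imwrite(f'pics/{c}3z.png',cv2.resize(g(im[190:290,270:370]),None,fx=5,fy=5,interpolation=2))
"
```

```text
t 6.1 panel mm [101.9  78.1 162.2] phi 2.277 zt [ 0.005  0.007 -1.   ] F [ 0.7 -0.4  0.8] tq [-0.04  0.19 -0.01] gap 34.1 q [ 0.21  0.15  1.84 -0.4   0.73 -1.47]
```

View pics/scene3z.png

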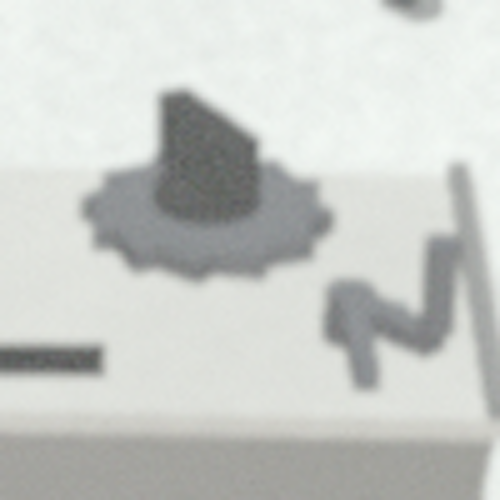

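View pics/top3z.png

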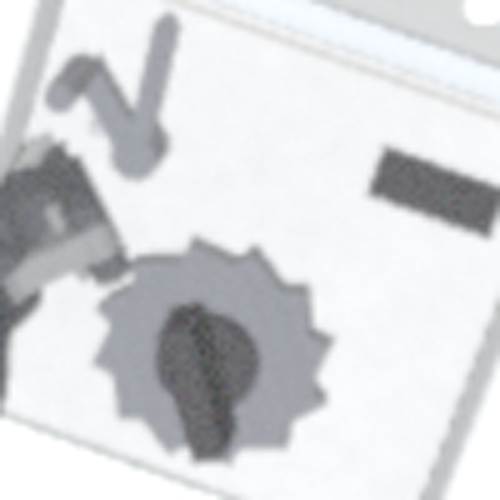

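```bash
python3 -c "
from tgt import *
print(p)
show(0,0,.15,.9,flip=False)"
```

```text
[ 0.61639843  0.00389691 -0.35272572  0.09819274  0.41574566]
12.58 0.60 0.84 0.005 0.000 1.378
```

Emit:
play_rows(
  plan="0.5 6 0.3 0.5 0 0 0.69;0.5 12.58 0.6 0.84 0.005 0 1.378;0.5 12.58 0.6 0.84 0.005 0 1.378;0.5 12.58 0.6 0.84 0.005 0 1.378;0.5 12.58 0.6 0.84 0.005 0 1.378;0.5 12.58 0.6 0.84 0.005 0 1.378;0.5 12.58 0.6 0.84 0.005 0 1.378;0.5 12.58 0.6 0.84 0.005 0 1.378",
)

```text
time_s: 7.0
tool_pos: [0.4887, 0.0503, 0.2067]
tcp_rot: [[-0.549, 0.693, 0.467], [0.712, 0.681, -0.173], [-0.438, 0.237, -0.867]]
ft_force: [0.3, -0.3, -0.1]
finger_gap: 0.0425
```

```bash
python3 -c "
from tgt import *
where()
show(0,0,.14,-1.1,flip=False)"
```

```text
t 7.0 panel mm [ -1.   -0.6 148.7] phi 1.072 zt [-0.002 -0.001 -1.   ] F [ 0.3 -0.1 -0.3] tq [0.03 0.18 0.03] gap 42.5 q [ 0.14  0.07  2.13 -0.49  0.53 -0.2 ]
-0.06 0.10 0.87 -0.003 0.001 2.172
```

Emit:
play_rows(
  plan="0.5 -0.06 0.1 0.87 0 0 2.172;0.5 -0.06 0.1 0.87 0 0 2.172;0.5 -0.06 0.1 0.87 0 0 2.172;0.5 -0.06 0.1 0.87 0 0 2.172;0.5 -0.06 0.1 0.87 0 0 2.172;0.5 -0.06 0.1 0.87 0 0 2.172;0.5 -0.06 0.1 0.87 0 0 2.172;0.5 -0.06 0.1 0.87 0 0 2.172",
)

```text
time_s: 7.8
tool_pos: [0.4933, 0.0486, 0.1981]
tcp_rot: [[0.447, 0.764, 0.466], [0.892, -0.417, -0.174], [0.061, 0.493, -0.868]]
ft_force: [-0.7, 0.4, -0.2]
finger_gap: 0.0428
```

```bash
python3 -c "
from tgt import *
where()
show(0,0,.14,-1.1,flip=False)"
```

```text
t 7.8 panel mm [ -1.   -0.6 138.8] phi -0.128 zt [-0.003 -0.003 -1.   ] F [-0.8  0.1  0.2] tq [-0.01  0.22 -0.02] gap 42.8 q [ 0.14  0.09  2.13 -0.51  0.5   1.02]
0.07 0.10 -0.13 -0.001 0.004 0.972
```

Emit:
play_rows(
  plan="0.5 0.07 0.1 -0.13 0 0 0.972;0.5 0.07 0.1 -0.13 0 0 0.972;0.5 0.07 0.1 -0.13 0 0 0.972;0.5 0.07 0.1 -0.13 0 0 0.972;0.5 0.07 0.1 -0.13 0 0 0.972;0.5 0.07 0.1 -0.13 0 0 0.972;0.5 0.07 0.1 -0.13 0 0 0.972;0.5 0.07 0.1 -0.13 0 0 0.972",
)

```text
time_s: 8.6
tool_pos: [0.4933, 0.0486, 0.1983]
tcp_rot: [[0.884, 0.06, 0.463], [0.158, -0.972, -0.175], [0.44, 0.227, -0.869]]
ft_force: [-0.6, 0.7, -0.2]
finger_gap: 0.0423
```

```bash
python3 -c "
from tgt import *
where()
show(0,0,.043,-1.1,flip=False)"
```

```text
t 8.6 panel mm [ -0.8  -0.5 138.9] phi -1.1 zt [-0.005 -0.004 -1.   ] F [-0.8  0.4  0.2] tq [-0.04  0.2  -0.  ] gap 42.3 q [ 0.14  0.09  2.13 -0.51  0.51  1.99]
0.17 -0.02 9.59 0.001 0.007 -0.000
```

Emit:
play_rows(
  plan="0.5 0.1 0 4 0 0 0;0.5 0.15 0 7 0.001 0.007 0;0.5 0.17 0 9.2 0.001 0.007 0;0.5 0.17 0 9.2 0.001 0.007 0;0.5 0.17 0 9.2 0.001 0.007 0",
)

```text
time_s: 9.1
tool_pos: [0.5367, 0.0325, 0.1182]
tcp_rot: [[0.882, 0.062, 0.467], [0.16, -0.972, -0.173], [0.443, 0.227, -0.867]]
ft_force: [-1.4, -0.4, 0.4]
finger_gap: 0.0431
```

Emit:
play_rows(
  plan="0.3 0 0 0 0 0 0;0.15 0 0 0 0 0 0;0.1 0 0 0 0 0 0;0.05 0 0 0 0 0 0;0.05 0 0 0 0 0 0;0.05 0 0 0 0 0 0",
  grip_force=30,
)

```text
time_s: 9.7
tool_pos: [0.5367, 0.0349, 0.119]
tcp_rot: [[0.88, 0.065, 0.47], [0.161, -0.972, -0.169], [0.446, 0.225, -0.866]]
ft_force: [-0.9, 11.8, -2.5]
finger_gap: 0.0135
```

```bash
python3 -c "
from tgt import *
where()
"
```

```text
t 9.7 panel mm [-1.2  1.5 47.5] phi -1.098 zt [-0.001  0.004 -1.   ] F [-5.5 10.7  0.3] tq [1.22 0.95 0.11] gap 13.5 q [ 0.08  0.3   2.16 -0.82  0.28  2.28]
```

Emit:
play_rows(
  plan="0.05 0 0 0 0 0 0;0.05 0 0 0 0 0 0",
)

```text
time_s: 9.9
tool_pos: [0.5366, 0.0352, 0.1191]
tcp_rot: [[0.88, 0.065, 0.47], [0.162, -0.972, -0.169], [0.446, 0.225, -0.866]]
ft_force: [7.9, -0.0, -14.9]
finger_gap: 0.0137
```

Emit:
play_rows(
  plan="0.05 0 0 0 0 0 0;0.05 0 0 0 0 0 0",
)

```text
time_s: 10.1
tool_pos: [0.5366, 0.0352, 0.1191]
tcp_rot: [[0.88, 0.065, 0.47], [0.162, -0.972, -0.169], [0.446, 0.225, -0.867]]
ft_force: [9.6, -1.5, -17.5]
finger_gap: 0.0135
```

```bash
python3 -c "
from tgt import *
where()
"
```

```text
t 10.1 panel mm [-1.4  1.7 47.7] phi -1.097 zt [-0.001  0.004 -1.   ] F [ -0.4   1.9 -19.9] tq [-0.13  0.22  0.06] gap 13.5 q [ 0.08  0.3   2.16 -0.82  0.29  2.28]
```

```bash
cat >> tgt.py <<'E'
def turn(phis,cx,cy,z,op):
    o=get_obs()
    for f in phis:
        s,r=rel(*pose(cx,cy,z,f),o=o,flip=False)
        print(f"{op} "+" ".join(f"{v:.2f}" for v in s)+" "+" ".join(f"{v:.3f}" for v in r)+";",end="")
    print()
E
python3 -c "
from tgt import *
turn([-.97,-.84,-.71,-.58,-.45,-.45],-.001,.0019,.047,.05)"
```

```text
0.05 0.04 0.01 0.07 -0.004 -0.001 -0.127;0.05 0.04 0.01 0.07 -0.004 -0.001 -0.257;0.05 0.04 0.01 0.07 -0.004 -0.002 -0.387;0.05 0.04 0.01 0.07 -0.004 -0.002 -0.517;0.05 0.04 0.01 0.07 -0.004 -0.002 -0.647;0.05 0.04 0.01 0.07 -0.004 -0.002 -0.647;
```

Emit:
play_rows(
  plan="0.05 0.04 0.01 0.07 -0.004 -0.001 -0.127;0.05 0.04 0.01 0.07 -0.004 -0.001 -0.257;0.05 0.04 0.01 0.07 -0.004 -0.002 -0.387;0.05 0.04 0.01 0.07 -0.004 -0.002 -0.517;0.05 0.04 0.01 0.07 -0.004 -0.002 -0.647;0.05 0.04 0.01 0.07 -0.004 -0.002 -0.647",
)

```text
time_s: 10.7
tool_pos: [0.5365, 0.0356, 0.1188]
tcp_rot: [[0.663, 0.583, 0.469], [0.716, -0.676, -0.172], [0.217, 0.45, -0.866]]
ft_force: [0.1, 4.1, -6.1]
finger_gap: 0.0132
```

```bash
python3 -c "
from tgt import *
where()
"
```

```text
t 10.7 panel mm [-1.7  2.1 47.6] phi -0.448 zt [-0.  0. -1.] F [-4.2  3.9 -4.7] tq [0.42 0.98 0.14] gap 13.2 q [ 0.08  0.31  2.16 -0.83  0.29  1.65]
```

```bash
python3 -c "
from tgt import *
turn([-.32,-.19,-.06,.07,.2,.33,.45,.45],-.0028,.0012,.047,.05)"
```

```text
0.05 -0.13 -0.06 0.06 -0.000 -0.000 -0.128;0.05 -0.13 -0.06 0.06 -0.000 -0.000 -0.258;0.05 -0.13 -0.06 0.06 -0.000 -0.000 -0.388;0.05 -0.13 -0.06 0.06 -0.000 -0.000 -0.518;0.05 -0.13 -0.06 0.06 -0.000 -0.000 -0.648;0.05 -0.13 -0.06 0.06 -0.000 -0.000 -0.778;0.05 -0.13 -0.06 0.06 -0.000 -0.000 -0.898;0.05 -0.13 -0.06 0.06 -0.000 -0.000 -0.898;
```

Emit:
play_rows(
  plan="0.05 -0.1 -0.06 0.06 0 0 -0.128;0.05 -0.13 -0.06 0.06 0 0 -0.258;0.05 -0.13 -0.06 0.06 0 0 -0.388;0.05 -0.13 -0.06 0.06 0 0 -0.518;0.05 -0.13 -0.06 0.06 0 0 -0.648;0.05 -0.13 -0.06 0.06 0 0 -0.778;0.05 -0.13 -0.06 0.06 0 0 -0.898;0.05 -0.13 -0.06 0.06 0 0 -0.898",
)

```text
time_s: 11.5
tool_pos: [0.5358, 0.0357, 0.1184]
tcp_rot: [[-0.042, 0.881, 0.471], [0.976, 0.138, -0.171], [-0.216, 0.452, -0.865]]
ft_force: [0.7, 5.2, -2.4]
finger_gap: 0.0134
```

```bash
python3 -c "
from tgt import *
where()
turn([.58,.71,.82,.9,.95,1.0],-.0028,.0012,.047,.05)"
```

```text
t 11.5 panel mm [-2.5  2.  47.6] phi 0.448 zt [ 0.001  0.002 -1.   ] F [-2.2  5.1 -1.4] tq [0.46 1.05 0.13] gap 13.4 q [ 0.08  0.31  2.16 -0.84  0.28  0.76]
0.05 -0.06 -0.06 0.06 0.002 -0.001 -0.132;0.05 -0.06 -0.06 0.06 0.002 -0.001 -0.262;0.05 -0.06 -0.06 0.06 0.002 -0.001 -0.372;0.05 -0.06 -0.06 0.06 0.002 -0.001 -0.452;0.05 -0.06 -0.06 0.06 0.002 -0.001 -0.502;0.05 -0.06 -0.06 0.06 0.002 -0.001 -0.552;
```

Emit:
play_rows(
  plan="0.05 -0.03 -0.03 0.05 0 0 -0.132;0.05 -0.03 -0.03 0.05 0 0 -0.262;0.05 -0.03 -0.03 0.05 0 0 -0.372;0.05 -0.03 -0.03 0.05 0 0 -0.452;0.05 -0.03 -0.03 0.05 0 0 -0.502;0.05 -0.03 -0.03 0.05 0 0 -0.502",
)

```text
time_s: 12.1
tool_pos: [0.5355, 0.0355, 0.1183]
tcp_rot: [[-0.458, 0.754, 0.471], [0.791, 0.587, -0.171], [-0.406, 0.295, -0.865]]
ft_force: [-1.7, 4.6, -0.4]
finger_gap: 0.0133
```

```bash
python3 -c "
from tgt import *
where()
turn([1.0,1.03,1.06,1.08],-.0024,.0018,.047,.05)"
```

```text
t 12.1 panel mm [-2.8  1.7 47.6] phi 0.947 zt [ 0.001  0.002 -1.   ] F [-3.   3.8  1.3] tq [0.07 1.22 0.1 ] gap 13.3 q [ 0.08  0.3   2.16 -0.85  0.28  0.26]
0.05 -0.03 0.03 0.06 0.003 -0.000 -0.053;0.05 -0.03 0.03 0.06 0.003 -0.000 -0.083;0.05 -0.03 0.03 0.06 0.003 -0.000 -0.113;0.05 -0.03 0.03 0.06 0.003 -0.000 -0.133;
```

Emit:
play_rows(
  plan="0.05 0 0 0.03 0 0 -0.053;0.05 0 0 0.03 0 0 -0.083;0.05 0 0 0.03 0 0 -0.083",
)

```text
time_s: 12.4
tool_pos: [0.5354, 0.0356, 0.1183]
tcp_rot: [[-0.516, 0.715, 0.471], [0.742, 0.648, -0.171], [-0.428, 0.262, -0.865]]
ft_force: [-2.2, 4.2, 0.6]
finger_gap: 0.0132
```

```bash
python3 -c "
from tgt import *
where()"
```

```text
t 12.4 panel mm [-2.8  1.7 47.7] phi 1.026 zt [ 0.002  0.003 -1.   ] F [-2.8  3.2  2.3] tq [ 0.04  1.02 -0.57] gap 13.2 q [ 0.08  0.3   2.16 -0.85  0.28  0.18]
```

Emit:
play_rows(
  plan="0.05 0 0 0.03 0 0 -0.03;0.05 0 0 0.03 0 0 -0.06;0.05 0 0 0.03 0 0 -0.06",
)

```text
time_s: 12.7
tool_pos: [0.5356, 0.0354, 0.1184]
tcp_rot: [[-0.555, 0.685, 0.472], [0.704, 0.689, -0.171], [-0.442, 0.237, -0.865]]
ft_force: [-4.3, 2.8, 4.6]
finger_gap: 0.0133
```

```bash
python3 -c "
from tgt import *
where()"
```

```text
t 12.7 panel mm [-2.6  1.6 47.7] phi 1.082 zt [ 0.002  0.003 -1.   ] F [-2.   1.2  6.5] tq [-0.05  0.72 -1.48] gap 13.3 q [ 0.08  0.3   2.16 -0.85  0.28  0.13]
```

Emit:
play_rows(
  plan="0.05 0 0 0 0 0 0.045;0.05 0 0 0 0 0 0.045;0.4 0 0 0 0 0 0.045;0.5 0 0 0 0 0 0.045;0.5 0 0 -4 0 0 0.045;0.5 0 0 -8 0 0 0.045;0.5 0 0 -11 0 0 0.045;0.5 0 0 -11 0 0 0.045",
)

```text
time_s: 13.5
tool_pos: [0.4844, 0.0549, 0.2173]
tcp_rot: [[-0.522, 0.707, 0.477], [0.734, 0.657, -0.17], [-0.434, 0.262, -0.862]]
ft_force: [0.4, -0.7, -0.7]
finger_gap: 0.0425
```

```bash
python3 -c "
from tgt import *
where()
show(*post2(2.08),.14,A(2.08),flip=False)
g=lambda im:(255*np.clip(im/255/.55,0,1)**.5).astype(np.uint8)
for c in('scene','top'):
    im=eyes.get_image(c)[:,:,::-1];cv2.imwrite(f'pics/{c}4.png',im)
    cv2.imwrite(f'pics/{c}4z.png',cv2.resize(g(im[190:290,270:370]),None,fx=5,fy=5,interpolation=2))
"
```

```text
t 13.5 panel mm [ -0.7   2.2 160.6] phi 1.037 zt [ 0.008  0.006 -1.   ] F [ 0.1 -0.5 -0.9] tq [-0.02  0.22  0.02] gap 42.5 q [ 0.16  0.05  2.13 -0.49  0.54 -0.16]
-4.56 11.56 2.18 0.005 0.009 -1.294
```

View pics/scene4z.png

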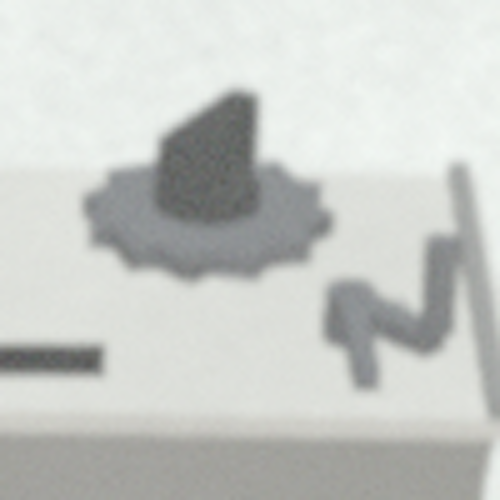

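View pics/top4z.png

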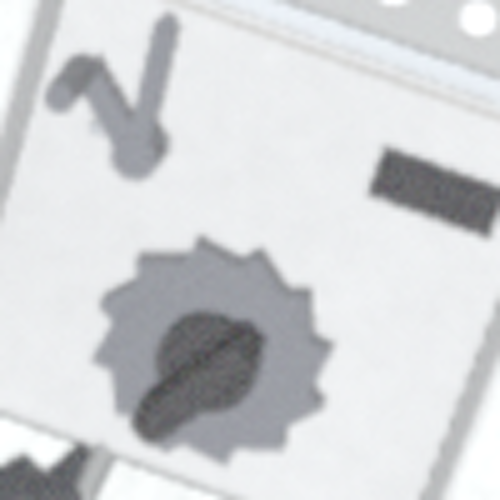

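Emit:
play_rows(
  plan="0.4 -4.56 11.56 2.18 0.005 0.009 -1.294;0.4 -4.56 11.56 2.18 0.005 0.009 -1.294;0.4 -4.56 11.56 2.18 0.005 0.009 -1.294;0.4 -4.56 11.56 2.18 0.005 0.009 -1.294;0.4 -4.56 11.56 2.18 0.005 0.009 -1.294;0.4 -4.56 11.56 2.18 0.005 0.009 -1.294;0.4 -4.56 11.56 2.18 0.005 0.009 -1.294;0.4 -4.56 11.56 2.18 0.005 0.009 -1.294",
)

```text
time_s: 14.4
tool_pos: [0.6004, 0.0923, 0.243]
tcp_rot: [[-0.854, -0.237, 0.463], [-0.35, 0.92, -0.175], [-0.385, -0.311, -0.869]]
ft_force: [-0.5, 0.2, 0.1]
finger_gap: 0.0345
```

```bash
python3 -c "
from tgt import *
where()
show(*post2(2.06),.14,A(2.06),flip=False)"
```

```text
t 14.4 panel mm [ 95.4  77.5 134.9] phi 2.244 zt [-0.005 -0.004 -1.   ] F [-0.4  0.   0.4] tq [-0.01  0.27  0.03] gap 34.5 q [ 0.2   0.19  1.86 -0.43  0.69 -1.41]
-0.27 -0.12 -0.51 0.001 -0.007 -0.067
```

Emit:
play_rows(
  plan="0.4 -0.2 -0.1 3 0 -0.007 -0.067;0.4 -0.27 -0.12 6 0 -0.007 -0.067;0.4 -0.27 -0.12 8.8 0 -0.007 -0.067;0.4 -0.27 -0.12 8.8 0 -0.007 -0.067;0.4 -0.27 -0.12 8.8 0 -0.007 -0.067",
)

```text
time_s: 14.9
tool_pos: [0.6431, 0.0761, 0.1659]
tcp_rot: [[-0.834, -0.294, 0.466], [-0.412, 0.894, -0.173], [-0.366, -0.337, -0.868]]
ft_force: [-0.3, 0.4, 0.5]
finger_gap: 0.0342
```

```bash
python3 -c "
from tgt import *
where()"
```

```text
t 14.9 panel mm [96.4 77.  45.4] phi 2.312 zt [-0.003 -0.001 -1.   ] F [-0.1  0.2  0.6] tq [-0.    0.25  0.01] gap 34.2 q [ 0.15  0.35  1.87 -0.51  0.51 -1.41]
```

Emit:
play_rows(
  plan="0.25 0 0 0 0 0 0;0.1 0 0 0 0 0 0;0.05 0 0 0 0 0 0;0.05 0 0 0 0 0 0;0.05 0 0 0 0 0 0",
  grip_force=20,
)

```text
time_s: 15.4
tool_pos: [0.6431, 0.0762, 0.1666]
tcp_rot: [[-0.834, -0.294, 0.467], [-0.412, 0.894, -0.173], [-0.367, -0.337, -0.867]]
ft_force: [-2.0, -0.1, 1.6]
finger_gap: 0.0111
```

```bash
python3 -c "
from tgt import *
where()
arc([1.96,1.82,1.68,1.54,1.4,1.26,1.26],.047,.05)"
```

```text
t 15.4 panel mm [96.7 77.1 46. ] phi 2.312 zt [-0.002 -0.001 -1.   ] F [-0.8 -0.8  2.3] tq [-0.17  0.22  0.02] gap 11.1 q [ 0.15  0.35  1.87 -0.51  0.51 -1.41]
0.05 -0.17 -0.43 -0.11 0.001 -0.002 0.101;0.05 -0.07 -0.98 -0.11 0.001 -0.002 0.241;0.05 0.10 -1.52 -0.11 0.001 -0.003 0.381;0.05 0.35 -2.03 -0.11 0.000 -0.003 0.521;0.05 0.66 -2.50 -0.11 0.000 -0.003 0.661;0.05 1.04 -2.92 -0.10 -0.000 -0.003 0.801;0.05 1.04 -2.92 -0.10 -0.000 -0.003 0.801;
```

Emit:
play_rows(
  plan="0.05 -0.1 -0.43 0 0 0 0.101;0.05 -0.05 -0.98 0 0 0 0.241;0.05 0.12 -1.52 0 0 0 0.381;0.05 0.36 -2.03 0 0 0 0.521;0.05 0.67 -2.5 0 0 0 0.661;0.05 1.05 -2.92 0 0 0 0.801;0.05 1.05 -2.92 0 0 0 0.801",
)

```text
time_s: 16.1
tool_pos: [0.6407, 0.0455, 0.1716]
tcp_rot: [[-0.791, 0.398, 0.464], [0.36, 0.917, -0.173], [-0.494, 0.03, -0.869]]
ft_force: [-4.7, 2.7, -1.3]
finger_gap: 0.011
```

```bash
python3 -c "
from tgt import *
where()
arc([1.12,.98,.84,.7,.56,.42,.42],.047,.05)"
```

```text
t 16.1 panel mm [106.5  47.5  46.1] phi 1.506 zt [-0.006 -0.002 -1.   ] F [-5.3  0.9  1.6] tq [ 0.15  0.96 -0.01] gap 11.0 q [ 0.09  0.33  1.89 -0.46  0.5  -0.71]
0.05 -0.18 -0.44 -0.09 -0.003 -0.005 0.135;0.05 -0.07 -0.99 -0.08 -0.003 -0.005 0.275;0.05 0.12 -1.52 -0.08 -0.004 -0.005 0.415;0.05 0.39 -2.02 -0.08 -0.004 -0.005 0.555;0.05 0.72 -2.47 -0.08 -0.004 -0.004 0.695;0.05 1.11 -2.88 -0.07 -0.005 -0.004 0.835;0.05 1.11 -2.88 -0.07 -0.005 -0.004 0.835;
```

Emit:
play_rows(
  plan="0.05 -0.05 -0.44 0 0 0 0.135;0.05 0.05 -0.99 0 0 0 0.275;0.05 0.22 -1.52 0 0 0 0.415;0.05 0.47 -2.02 0 0 0 0.555;0.05 0.78 -2.47 0 0 0 0.695;0.05 1.15 -2.88 0 0 0 0.835;0.05 1.15 -2.88 0 0 0 0.835",
)

```text
time_s: 16.8
tool_pos: [0.6185, 0.0241, 0.1642]
tcp_rot: [[-0.233, 0.855, 0.463], [0.923, 0.344, -0.172], [-0.306, 0.387, -0.87]]
ft_force: [-1.7, 5.8, -4.3]
finger_gap: 0.0109
```

```bash
python3 -c "
from tgt import *
where()
arc([.34,.28,.22,.18],.047,.05)"
```

```text
t 16.8 panel mm [91.2 19.7 46.4] phi 0.667 zt [-0.008 -0.001 -1.   ] F [-5.3  4.8 -1.9] tq [ 0.87  0.93 -0.07] gap 10.9 q [ 0.04  0.31  1.95 -0.46  0.45  0.1 ]
0.05 -0.17 -0.14 -0.06 -0.007 -0.003 0.076;0.05 -0.14 -0.38 -0.06 -0.007 -0.003 0.136;0.05 -0.10 -0.62 -0.05 -0.007 -0.003 0.196;0.05 -0.07 -0.78 -0.05 -0.007 -0.003 0.236;
```

Emit:
play_rows(
  plan="0.05 0 -0.14 0 0 0 0.076;0.05 0.02 -0.38 0 0 0 0.136;0.05 0.05 -0.55 0 0 0 0.18;0.05 0.05 -0.55 0 0 0 0.18;0.4 0.05 -0.55 0 0 0 0.18;0.4 0.05 -0.55 0 0 0 0.18;0.4 0.05 -0.55 0 0 0 0.18",
)

```text
time_s: 17.5
tool_pos: [0.6143, 0.0228, 0.1624]
tcp_rot: [[-0.077, 0.883, 0.464], [0.97, 0.174, -0.172], [-0.232, 0.436, -0.869]]
ft_force: [0.2, -0.0, 0.5]
finger_gap: 0.0345
```

Emit:
play_rows(
  plan="0.4 0 0 -4 0 0 0;0.4 0 0 -8 0 0 0;0.4 0 0 -12 0 0 0;0.4 -3 0 -15 0 0 0;0.4 6 0 -16 0 0 0;0.4 10 -6 -18 0 0 0;0.4 12 -10 -18 0 0 0;0.4 12 -10 -18 0 0 0",
)

```text
time_s: 18.3
tool_pos: [0.4324, 0.1532, 0.2475]
tcp_rot: [[-0.075, 0.882, 0.465], [0.97, 0.173, -0.171], [-0.231, 0.438, -0.869]]
ft_force: [-0.4, 1.0, -0.5]
finger_gap: 0.0339
```

```bash
python3 -c "
from tgt import *
where()
g=lambda im:(255*np.clip(im/255/.55,0,1)**.5).astype(np.uint8)
for c in('scene','top'):
    im=eyes.get_image(c)[:,:,::-1];cv2.imwrite(f'pics/{c}5.png',im)
    cv2.imwrite(f'pics/{c}5z.png',cv2.resize(g(im[190:290,270:370]),None,fx=5,fy=5,interpolation=2))
"
```

```text
t 18.3 panel mm [-57.   76.6 228.2] phi 0.486 zt [-0.005  0.    -1.   ] F [-0.9  0.7 -0.1] tq [0.04 0.27 0.  ] gap 33.9 q [ 0.49  0.01  2.06 -0.55  0.79  0.7 ]
```

View pics/scene5z.png

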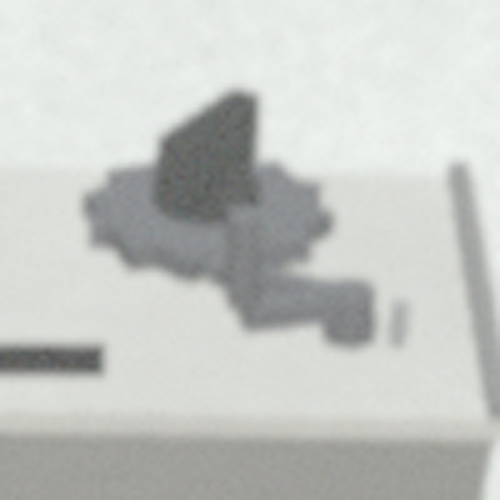

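View pics/top5z.png

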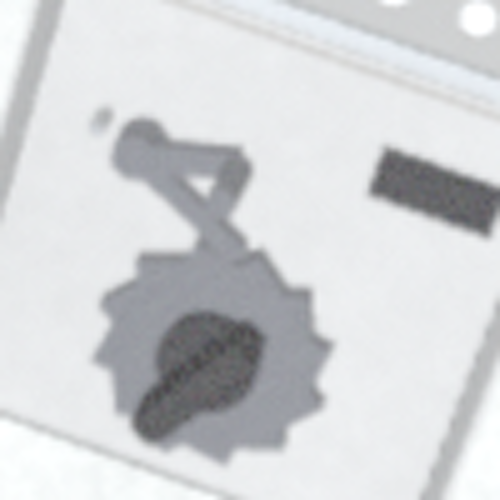

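```bash
cat > pa.py <<'E'
from tgt import *
S=4000 # px per m
def rect(f,c,z=.016):
    src=[];dst=[]
    for x,y in((-.02,-.03),(.14,-.03),(.14,.11),(-.02,.11)):
        src.append(proj(c,L2W(p,P(x,y,z))));dst.append(((.11-y)*S,(.14-x)*S))
    M=cv2.getPerspectiveTransform(np.float32(src),np.float32(dst))
    im=cv2.imread(f,0);return cv2.warpPerspective(im,M,(int(.14*S),int(.16*S)),flags=cv2.INTER_CUBIC)
if __name__=="__main__":
    cv2.imwrite("pics/rect.png",np.hstack([np.clip(rect(f"pics/top{i}.png","top")*1.6,0,255).astype(np.uint8)[:,:] for i in(0,4,5)])[::2,::2])
E
python3 pa.py
```

```text
(no output)
```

View pics/rect.png

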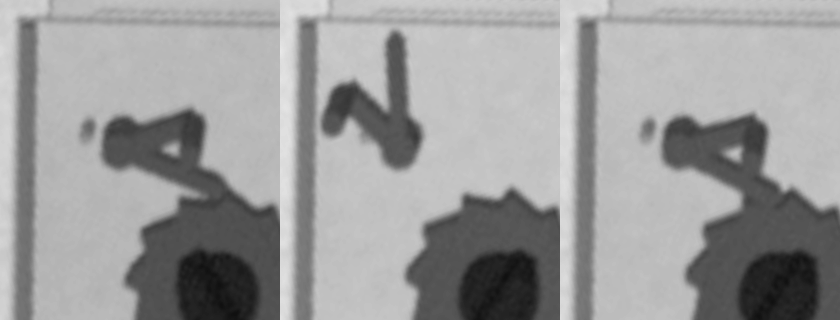

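```bash
python3 -c "
from tgt import *
for c in('scene','top'):
    eyes.get_image(c)
    for n in('spray','tipbox'):
        r=look_for(n,c);print(c,n,[(np.round(x['extent'],1),round(x['confidence'],2)) for x in r[:1]])
a=cv2.imread('pics/scene0.png',0).astype(int);b=cv2.imread('pics/scene5.png',0).astype(int)
for n,(x,y,w,h) in dict(spray=(385,230,40,60),tipbox=(165,245,85,65)).items(): print(n,abs(a-b)[y:y+h,x:x+w].mean())
where()
env.job_done()"
```

```text
scene spray [(array([405.5, 262. ,  29.7,  49.8]), 0.73)]
scene tipbox [(array([209.4, 280.2,  72.5,  54.8]), 0.88)]
top spray [(array([233.9, 213.8,  28.9,  27.6]), 0.82)]
top tipbox [(array([414. , 265.6,  69. ,  58.9]), 0.74)]
spray 1.695
tipbox 1.636923076923077
t 18.7 panel mm [-54.4  76.6 227.6] phi 0.486 zt [-0.005 -0.    -1.   ] F [-0.3  0.4 -0.5] tq [-0.01  0.23  0.03] gap 33.9 q [ 0.49  0.01  2.06 -0.55  0.79  0.69]
the job is handed in; nothing more can be done
```

The rack is fully down and the pawl is back in the teeth. I handed the job in at 18.7 s with the arm clear; the hand-in gives no verdict.

- **Pawl lifted:** I gripped its post and swung it to about 2.03 rad, then let go. The pictures showed it resting lifted, both before and after the wheel was turned.
- **Wheel turned:** I turned it back about 2.1 rad until it met its end stop. There the torque at the wrist went from about +0.1 to −1.5 N m, and the turn agrees with a start near 0.47 rad. I had no direct reading of the rack height.
- **Pawl returned:** I swung it back to about 0.25 rad and released it. The last picture, corrected for the slope of the panel, puts it at about 0 rad, at the bottom of a tooth.
- **Bystanders:** the bottle and tip box show no visible change between the first and last scene pictures.

**Disagreements and misses:**
- The network's wheel-grip point was about 4 to 5 pixels off my fit.
- My fit of the lift's pose put the wheel axis about 2.5 to 3 mm off; I corrected for it while turning, going by the forces I felt.
- The lift's front edge did not match where I expected it from the lift's dimensions, so I left it out of the fit.

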